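# Press the scraper into its sprung clip

## Robot

A 7-joint arm with a two-finger parallel gripper is mounted at the origin on a cart in front of the work surface, level with it; the furniture and walls round the work are solid. World frame = base frame: x ahead of the robot, y to its left, z up, the work surface at z = 0. Lengths are in m, angles in rad, forces in N, time in s.
With the tool pointing down it reaches from about 0.4 to 0.85 m from the base axis. Payload 4.5 kg.
Tool frame: the origin (TCP) lies at the very end of the fingers, on their centre line; the grasp point (between the pads) lies 19 mm behind it; z points along the fingers, y is the line along which they close (so a half turn about z gives the same grasp; the last joint's range is limited). The gripper opens to 88 mm and grips with 3 to 60 N. Pads are 18 mm wide; open, the fingers measure 123 mm over their backs; the gripper's body (75 mm by 187 mm) begins 45 mm behind the grasp point.
Start: joints at [-1.294, 0.689, -0.195, 1.565, 0.157, 0.902, -0.215], TCP at [0.15, 0.607, 0.239] pointing down, gripper open.
Joint ranges: [-3.01, 3.01], [-0.46, 2.08], [-1.47, 1.51], [0.13, 2.56], [-1, 4.14], [0.04, 2.09], [-2.66, 2.66]. Speed limits (rad/s): [2.57, 2.57, 3.14, 3.14, 3.14, 3.14, 3.14].

## Interface

Orientations are given as a rotation vector (axis times angle).
In Python, from rig import bot gives the robot as it stands.
- The arm moves only by the shell command python3 -m creep 'ROWS'. ROWS is JSON, a list of rows, each an object of numbers: "dx", "dy", "dz": the shift along the world's x, y, z in cm; "ax", "ay", "az": the turn, a rotation vector about the world's x, y, z in degrees; "fingers": the closure, from -1 (fully open) to 1 (shut). In form: [{"dx": .., "dy": .., "dz": .., "ax": .., "ay": .., "az": .., "fingers": ..}, ...]. A call has 1 to 8 rows; each row is the pose to reach, as a shift and turn from the pose commanded when the call began; what a row does not reach only later rows make up. A row lasts 1/10 s, in which the tool goes at most 50 mm and 8.59 degrees, less where a joint would pass 70% of its speed; a pose out of reach is approached as far as the arm can. A call with a gripper value outside its range is refused whole. The fingers move at their own pace and stop on an object; the grip force is fixed at half the most. Time passes only in rows, so rows that repeat a pose let the fingers close. It gives the time, the measured TCP pose, the force, the opening and the grip force at its end, in the units of the state.
- bot.read_state(): the state, without advancing time (a new reading comes with each control period).
- bot.capture(name): name is "side" or "top" or "wrist"; returns (picture, depth): 384x512x3 uint8, red, green, blue; 384x512 float32, m along the optical axis (not along the pixel's ray), 0 where there is no reading.
- bot.calibration(name): a dict with "fx", "fy", "cx", "cy" (pixels), "position" and "orientation" of the camera in the world; the wrist camera has in their place "tool_from_camera" (4x4, takes a point from camera to tool coordinates, whose origin is the TCP and whose axes are the flange's). Camera axes: x right, y up, looking along -z (the intrinsics and any distortion apply to the point x, -y, -z); pixel columns grow to the right and rows downward; lengths in m; the calibration is good to about 2 mm. The wrist camera is an equidistant fisheye: a pixel r from the principal point sees the ray r / f radians off the axis. A picture is of the moment at which its call begins: read the wrist's pose just before it. calibration takes no time and is no camera call.
- bot.job_done(): hands the job in; it is judged then, once.
The state is a dict: "time": time; "joint_positions": joint angles; "dq": joint speeds; "joint_efforts": joint torques, N m; "tool_pos": TCP position; "orientation": TCP orientation; "wrist_force": force on the tool from outside, world axes, zero at the start; "wrist_torque": the same for the moment, N m; "opening": opening from 0.0 (shut) to 1.0 (fully open); "gripper_force": force on a finger pad.
Only numpy, scipy, OpenCV 4.12 (cv2) and the standard library are available. Lean on these libraries where they do the work, as an engineer would, in place of code of your own. Each camera call takes 0.05 s, during which the arm holds its last target. There are 200 camera calls.

## Task

Take the red scraper out of the wooden drying block and press its blade edge into the sprung clip on the leaning blue stand: squarely, about in the middle of the jaws, and fully home on the clip's floor, with the handle sticking out. Then let go, so that the clip alone holds it, and leave the other things on the table where they lie.

Things in the scene. Friction and masses are not known exactly. Their poses are not given: they have to be found in the camera images.
- scraper_grip (a point): Middle of the handle of the red flat plastic scraper (107 long, blade 64 wide, 8.5 mm thick all over, 50 g), which stands blade down in the block's slot. Axes: x from blade to handle end (up at the start), y across the blade, z through the thickness. Handle: 24 mm wide 17 mm below this point, where the blade begins; 16 mm wide at its end 23 mm above. Pinch it across the thickness.
- scraper_edge (a point): Middle of the scraper's blade edge, 83 mm from scraper_grip along -x, mid-thickness; same axes. The edge is about 60 mm long along y, one corner slightly cut off.
- block: Fixed wooden drying block, 60 (x) by 100 (y) by 53 mm high; origin at the centre of its underside, z up. Its slot, 12 mm wide (x), 72 mm long (y), has its floor 12 mm above the table: the blade rises 41 mm to come out. The scraper has a little play in it and may lean a few degrees.
- clip: Sprung clip, two aluminium jaws 84 mm wide along y. Origin: middle of the clip's floor, 46 mm above the table, where the middle of the blade edge ends when home. z points out of the mouth, leaning 28 degrees from vertical toward the stand's front; x runs across the jaws. Fixed jaw face at x = -4.3 mm; sprung jaw face at x = +0.8 mm when shut, +4.3 with the blade in.
- clip_mouth (a point): Middle of the clip's mouth, 33 mm out from the floor along the clip's z (same axes). Faces are straight up to 20 mm from the floor, then the lips flare 30 degrees: an edge arriving along -z within 4 mm of x = 0 is led in and wedges the jaw open by itself, at about 8 to 15 N. The spring plate behind the sprung jaw reaches x = 36 mm, 22 mm out.
- stand: Fixed stand that carries the clip: dark base plate 120 by 110 by 8 mm with blue pedestal. Origin on its underside, straight below the clip's origin; z up, front at -x (toward the robot at yaw 0).
- jaw (a joint): Opening of the sprung jaw in m: 0 shut, about 0.0035 with the blade between the jaws, at most 0.009. Spring 3.6 N shut plus 400 N/m.
- shears: Loose steel shears lying between block and stand, 208 by 78 by 11 mm; leave alone.
- scoop: Loose aluminium scoop, 176 by 55 by 23 mm; leave alone.
- cullet_block: Loose lump of pale green glass, 43 by 49 by 26 mm; leave alone.

How it is judged:
By the outcome, as a careful person would: the job done as asked, in the order asked, and still so for the second after the job is handed in, with the robot touching nothing.
It also fails if it takes over 40 s, if anything falls off the work surface, if the arm or the gripper's body presses on something with over 40 N, if the wrist force passes 120 N, or if a joint passes its speed limit or range.

## Working session

There is one attempt and no reset: what is moved stays moved. The work goes in short steps, Python scripts to look and compute and a shell command to move; the robot and the scene stay as the last step left them, time stands still between calls to the robot, and variables do not carry over. Pictures are saved under pics/ and viewed, at most 10 in all, crops included, and the job is handed in when it is done.

```bash
mkdir -p pics; cat > h.py <<'E'
from rig import bot
import numpy as np, cv2
from scipy.spatial.transform import Rotation as R
def cam(n):
    p,d=bot.capture(n); c=bot.calibration(n)
    h,w=d.shape; v,u=np.mgrid[:h,:w].astype(float)
    o=np.array(c['orientation'],float)
    Rm=o if o.shape==(3,3) else R.from_rotvec(o).as_matrix()
    P=np.stack([(u-c['cx'])/c['fx']*d,-(v-c['cy'])/c['fy']*d,-d],-1)@Rm.T+np.array(c['position'])
    P[d==0]=np.nan
    return p,d,P
E
python3 - <<'E'
from h import *
s=bot.read_state(); print(s)
for n in("side","top"):
    print(bot.calibration(n))
    p,d,P=cam(n); np.savez(f'pics/{n}0.npz',p=p,P=P)
    cv2.imwrite(f'pics/{n}0.png',p[...,::-1])
print(bot.calibration("wrist"))
E
```

```text
{'time': 0.0, 'joint_positions': array([-1.29418852,  0.69002947, -0.19452521,  1.56635746,  0.15732555,
        0.90248858, -0.21509617]), 'dq': array([-9.34928260e-05, -1.57158645e-04,  2.57814179e-04, -1.44300355e-04,
       -5.49982983e-04,  1.28504370e-03,  5.54785110e-04]), 'joint_efforts': array([ 4.66441616e-04, -5.27558899e+01, -1.26654122e+00, -1.53426468e+01,
       -5.26216824e-02,  6.76886397e-03,  1.68969154e-04]), 'tool_pos': array([0.15016197, 0.60603121, 0.23787836]), 'orientation': array([-3.80276574e-01, -3.11840555e+00,  2.96139946e-03]), 'wrist_force': array([ 0.2381887 , -0.17270367, -0.74865196]), 'wrist_torque': array([ 0.01135582,  0.0102612 , -0.0005132 ]), 'gripper_force': 0.0, 'opening': 0.9976349482587549}
{'fx': 375.7924823509812, 'fy': 375.7924823509812, 'cx': 255.8019922941476, 'cy': 192.38893035359104, 'position': array([ 0.224218  , -0.67772112,  0.66743197]), 'orientation': array([ 0.83951058, -0.20336841, -0.47094515])}
{'fx': 354.02025133680604, 'fy': 354.02025133680604, 'cx': 255.46126400583825, 'cy': 193.3318814788324, 'position': array([ 0.34085449, -0.1187069 ,  1.08099618]), 'orientation': array([ 0.14975986, -0.15978701, -1.55452215])}
{'fx': 297.3186396354542, 'fy': 297.3186396354542, 'cx': 253.1043937925941, 'cy': 194.51748003618707, 'tool_from_camera': array([[-5.68927952e-04,  9.58502390e-01,  2.85083927e-01,
         7.24270663e-02],
       [ 9.99999637e-01,  7.26301205e-04, -4.46302589e-04,
         1.43302212e-03],
       [-6.34838897e-04,  2.85083570e-01, -9.58502455e-01,
        -1.44998389e-01],
       [ 0.00000000e+00,  0.00000000e+00,  0.00000000e+00,
         1.00000000e+00]])}
```

View pics/side0.png

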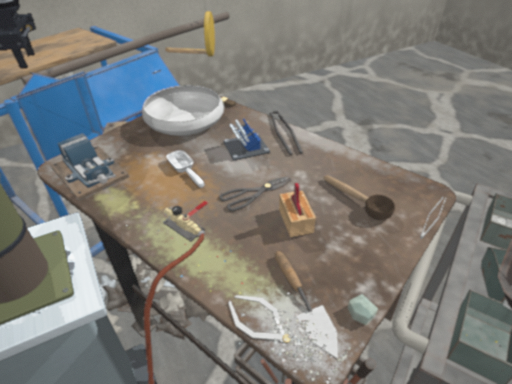

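View pics/top0.png

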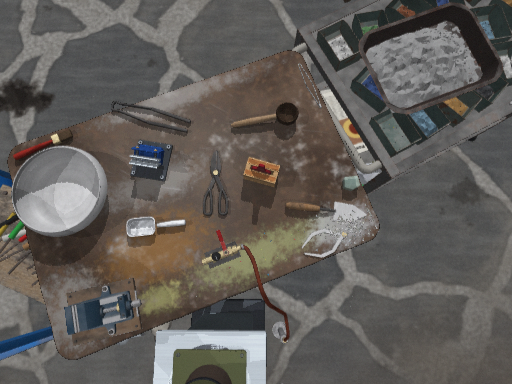

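The side view shows the scraper at (297,197) in the block at (297,213) and the stand at (247,142). The top view shows the block at (262,170), the stand at (150,160), and the shears between them. Next I'll measure these from the depth data.

```bash
python3 - <<'E'
import numpy as np, cv2
for n,bx in(("top",[("block",235,145,290,195),("stand",120,130,180,190)]),("side",[("block",270,175,325,245),("stand",215,110,280,165)])):
    z=np.load(f'pics/{n}0.npz');p=z['p'];P=z['P']
    hsv=cv2.cvtColor(p,cv2.COLOR_RGB2HSV).astype(int)
    for nm,a,b,c,d in bx:
        q=P[b:d,a:c].reshape(-1,3);h=hsv[b:d,a:c].reshape(-1,3);ok=np.isfinite(q).all(1)
        if nm=="block":
            red=ok&((h[:,0]<5)|(h[:,0]>172))&(h[:,1]>150)&(q[:,2]>.06)
            r=q[red]; print(n,'red',red.sum(),r.mean(0),r.min(0),r.max(0))
            t=ok&(q[:,2]>.046)&(q[:,2]<.058)&~red&(h[:,0]>7)&(h[:,0]<25)
        else:
            bl=ok&(h[:,0]>105)&(h[:,0]<125)&(h[:,1]>120)&(q[:,2]>.012);print(n,'blue',q[bl].mean(0),q[bl].min(0),q[bl].max(0))
            print('top pts',np.percentile(q[ok&(q[:,2]>.02)],[1,50,99],axis=0))
            t=ok&(q[:,2]>.004)&(q[:,2]<.012)&(h[:,1]<110)&(h[:,2]<90)
        m=q[t]
        rect=cv2.minAreaRect(m[:,:2].astype(np.float32)*1000);print(n,nm,t.sum(),m.mean(0),rect)
z=np.load('pics/top0.npz');s=np.load('pics/side0.npz')
a=cv2.resize(z['p'][125:200,115:185],None,fx=5.7,fy=5.7,interpolation=cv2.INTER_CUBIC)
b=cv2.resize(s['p'][110:165,215:285],None,fx=5.7,fy=5.7,interpolation=cv2.INTER_CUBIC)
o=np.zeros((430,800,3),np.uint8);o[:a.shape[0],:a.shape[1]]=a[:430];o[:b.shape[0],400:400+b.shape[1]]=b[:,:400]
cv2.imwrite('pics/crop.png',o[...,::-1])
E
```

```text
top red 55 [ 0.6157077  -0.13849522  0.08773366] [ 0.60703075 -0.16682568  0.06057711] [ 0.62784591 -0.11305944  0.12216307]
top block 534 [ 0.61672093 -0.1415015   0.05276985] ((618.7595825195312, -141.35130310058594), (99.48403930664062, 61.179866790771484), 74.20892333984375)
top blue [0.67077542 0.19678311 0.05673657] [0.63354664 0.15999805 0.01357515] [0.69985246 0.24596815 0.08330107]
top pts [[0.61905701 0.16082641 0.03475252]
 [0.65587047 0.20161088 0.0630721 ]
 [0.69616772 0.24825909 0.08238523]]
top stand 606 [0.6471353  0.19481931 0.00819592] ((687.71337890625, 209.17965698242188), (150.70079040527344, 187.91891479492188), 72.06343078613281)
side red 29 [ 0.61209972 -0.15154965  0.09077045] [ 0.60853025 -0.16549095  0.06393409] [ 0.61553395 -0.13910037  0.11863064]
side block 648 [ 0.61340202 -0.15018995  0.05297478] ((618.0134887695312, -142.73773193359375), (101.3095932006836, 60.17707824707031), 74.37787628173828)
side blue [0.66634435 0.17342883 0.0435727 ] [0.63851656 0.15690326 0.01214782] [0.68988863 0.23381818 0.08102937]
top pts [[0.61778088 0.15931145 0.02297508]
 [0.6490087  0.18686649 0.05628618]
 [0.69140673 0.36783553 0.08168414]]
side stand 266 [0.64299671 0.20665222 0.00869284] ((730.0289306640625, 226.1944580078125), (304.50372314453125, 137.63436889648438), 21.181760787963867)
```

View pics/crop.png

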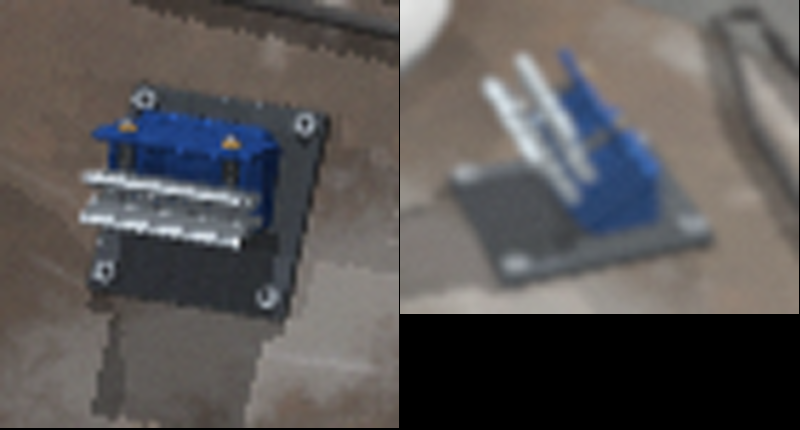

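The crop shows both jaw lips, the front one from (82,217) to (240,243) and the rear one from (85,177) to (255,202), plus four plate bolts. I'll turn these into a coarse clip pose.

```bash
cat >> h.py <<'E'
def ray(n,u,v,z):
    c=bot.calibration(n);Rm=R.from_rotvec(c['orientation']).as_matrix()
    d=Rm@np.array([(u-c['cx'])/c['fx'],-(v-c['cy'])/c['fy'],-1]);o=np.array(c['position'])
    return o+d*(z-o[2])/d[2]
E
python3 - <<'E'
from h import *
f=lambda a,b,z:ray("top",115+(a+.5)/5.7-.5,125+(b+.5)/5.7-.5,z)
B=[f(*x,.010) for x in((145,98),(305,123),(267,296),(103,271))]
print(np.round(B,4),np.mean(B,0))
for a,b in((0,1),(3,2)):
    d=B[a]-B[b];print('len',np.linalg.norm(d),'yaw',np.degrees(np.arctan2(-d[0],d[1])))
for a,b in((0,3),(1,2)):
    d=B[a]-B[b];print('len',np.linalg.norm(d),'yaw',np.degrees(np.arctan2(d[1],d[0])))
for p,q,z in(((82,217),(240,243),.0695),((85,177),(255,202),.079)):
    a,b=f(*p,z),f(*q,z);d=a-b;print(a,b,(a+b)/2,np.linalg.norm(d),np.degrees(np.arctan2(-d[0],d[1])))
E
```

```text
[[0.7175 0.2431 0.01  ]
 [0.7041 0.1534 0.01  ]
 [0.605  0.1683 0.01  ]
 [0.618  0.2586 0.01  ]] [0.6611749  0.20585259 0.01      ]
len 0.0906516475557992 yaw -8.526958844037532
len 0.09122317562871551 yaw -8.18846947867316
len 0.10070060493384449 yaw -8.89004278035293
len 0.10015968527023417 yaw -8.565972454402061
[0.63139935 0.25077316 0.0695    ] [0.61843543 0.16808153 0.0695    ] [0.62491739 0.20942735 0.0695    ] 0.08370166235934981 -8.909975227780219
[0.65008964 0.24747041 0.079     ] [0.63776264 0.15909148 0.079     ] [0.64392614 0.20328094 0.079     ] 0.08923447047703718 -7.940333359851976
```

```bash
cat >> h.py <<'E'
def toolR(yaw,tilt):
    zc=R.from_euler('z',yaw,degrees=True).apply([-np.sin(np.radians(tilt)),0,np.cos(np.radians(tilt))])
    xc=R.from_euler('z',yaw,degrees=True).apply([np.cos(np.radians(tilt)),0,np.sin(np.radians(tilt))])
    return R.from_matrix(np.c_[np.cross(xc,-zc),xc,-zc]),zc,xc
def delta(pos,Rt):
    s=bot.read_state();R0=R.from_rotvec(s['orientation'])
    print('d cm',np.round((pos-s['tool_pos'])*100,2),'a deg',np.round(np.degrees((Rt*R0.inv()).as_rotvec()),2))
E
python3 - <<'E'
from h import *
Rt,z,x=toolR(-8.5,28); delta(np.array([.651,.2036,.046])+.17*z,Rt)
for n in('top','side'):
    P=np.load(f'pics/{n}0.npz')['P'].reshape(-1,3)
    m=(P[:,0]>.15)&(P[:,0]<.75)&(P[:,1]>.25)&(P[:,1]<.65)&(P[:,2]<.2);print(np.nanmax(P[m],0))
E
```

```text
d cm [ 42.19 -39.07  -4.19] a deg [ 17.12 -25.56 -82.76]
[0.74998008 0.6499993  0.09592394]
[0.74999021 0.64910211 0.09169764]
```

```bash
python3 -m creep '[{"dx":3,"dy":-3,"dz":4,"ax":1.5,"ay":-2.2,"az":-7.2,"fingers":-1},{"dx":7,"dy":-7,"dz":6,"ax":3,"ay":-4.4,"az":-14.4,"fingers":-1},{"dx":11,"dy":-11,"dz":6,"ax":4.5,"ay":-6.6,"az":-21.6,"fingers":-1},{"dx":15,"dy":-15,"dz":6,"ax":6,"ay":-8.8,"az":-28.8,"fingers":-1},{"dx":19,"dy":-19,"dz":6,"ax":7.5,"ay":-11,"az":-36,"fingers":-1},{"dx":23,"dy":-23,"dz":6,"ax":9,"ay":-13.2,"az":-43.2,"fingers":-1},{"dx":27,"dy":-27,"dz":5,"ax":10.5,"ay":-15.4,"az":-50.4,"fingers":-1},{"dx":30,"dy":-30,"dz":4,"ax":12,"ay":-17.6,"az":-57.6,"fingers":-1}]'
python3 - <<'E'
from h import *
Rt,z,x=toolR(-8.5,28); delta(np.array([.651,.2036,.046])+.17*z,Rt);print(bot.read_state()['joint_positions'])
E
```

```text
time: 0.9
tool_pos: [0.4211, 0.3353, 0.2861]
orientation: [1.686, 2.301, 0.342]
wrist_force: [0.7, -0.1, -0.5]
opening: 1.0
gripper_force: 0.0
d cm [ 15.09 -11.99  -9.  ] a deg [  4.89  -7.63 -24.93]
[-1.13594502  0.43914323  0.32476328  2.05929585  0.27479795  0.4161763
 -0.78981406]
```

```bash
python3 -m creep '[{"dx":4,"dy":-3,"dz":-2,"ax":1,"ay":-2,"az":-7},{"dx":8,"dy":-6,"dz":-4,"ax":2,"ay":-4,"az":-14},{"dx":12,"dy":-9,"dz":-7,"ax":4,"ay":-6,"az":-20},{"dx":14,"dy":-11,"dz":-8,"ax":4.9,"ay":-7.6,"az":-24.9},{"dx":14,"dy":-11,"dz":-8,"ax":4.9,"ay":-7.6,"az":-24.9},{"dx":14,"dy":-11,"dz":-8,"ax":4.9,"ay":-7.6,"az":-24.9}]'
python3 - <<'E'
from h import *
Rt,z,x=toolR(-8.5,28); delta(np.array([.651,.2036,.046])+.17*z,Rt);print(bot.read_state()['joint_positions'])
s=bot.read_state();p,d=bot.capture('wrist');np.savez('pics/w1.npz',p=p,d=d,t=s['tool_pos'],o=s['orientation'])
cv2.imwrite('pics/w1.png',p[...,::-1])
E
```

```text
d cm [ 15.09 -11.99  -9.  ] a deg [  4.89  -7.63 -24.93]
[-1.13594502  0.43914323  0.32476328  2.05929585  0.27479795  0.4161763
 -0.78981406]invalid input at $[0]: expected keys dx, dy, dz, ax, ay, az, fingers
```

View pics/w1.png

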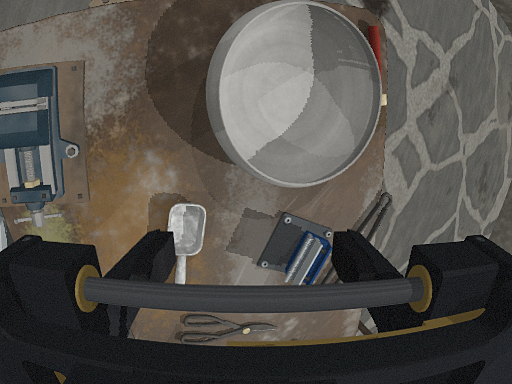

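The rows were refused because the fingers key is required. The picture shows the view before that move, with the clip partly hidden at (308,258) and the gripper filling the lower rows. I'll repeat the move with the key added.

```bash
python3 -m creep '[{"dx":4,"dy":-3,"dz":-2,"ax":1,"ay":-2,"az":-7,"fingers":-1},{"dx":8,"dy":-6,"dz":-4,"ax":2,"ay":-4,"az":-14,"fingers":-1},{"dx":12,"dy":-9,"dz":-7,"ax":4,"ay":-6,"az":-20,"fingers":-1},{"dx":14,"dy":-11,"dz":-8,"ax":4.9,"ay":-7.6,"az":-24.9,"fingers":-1},{"dx":14,"dy":-11,"dz":-8,"ax":4.9,"ay":-7.6,"az":-24.9,"fingers":-1},{"dx":14,"dy":-11,"dz":-8,"ax":4.9,"ay":-7.6,"az":-24.9,"fingers":-1}]'
python3 - <<'E'
from h import *
Rt,z,x=toolR(-8.5,28); delta(np.array([.651,.2036,.046])+.17*z,Rt);print(bot.read_state()['joint_positions'])
E
```

```text
time: 1.55
tool_pos: [0.5597, 0.2265, 0.2048]
orientation: [2.069, 1.795, 0.439]
wrist_force: [0.1, 0.4, -0.2]
opening: 1.003
gripper_force: 0.0
d cm [ 1.23 -1.11 -0.87] a deg [ 0.18 -0.26 -0.32]
[-0.94702125  0.68449934  0.50208997  2.0892093   0.22482519  0.06707386
 -0.96605386]
```

```bash
python3 - <<'E'
from h import *
s=bot.read_state();p,d=bot.capture('wrist');np.savez('pics/w2.npz',p=p,d=d,t=s['tool_pos'],o=s['orientation'])
cv2.imwrite('pics/w2.png',cv2.resize(p[150:350,150:380],None,fx=3,fy=3,interpolation=cv2.INTER_CUBIC)[:600,:,::-1])
print(s['joint_positions'],s['tool_pos'],s['dq'])
E
```

```text
[-0.94702125  0.68449934  0.50208997  2.0892093   0.22482519  0.06707386
 -0.96605386] [0.55974219 0.22652148 0.20484131] [-0.02883114 -0.03343917 -0.02258894 -0.00170138  0.00076848 -0.00040005
 -0.00088518]
```

View pics/w2.png

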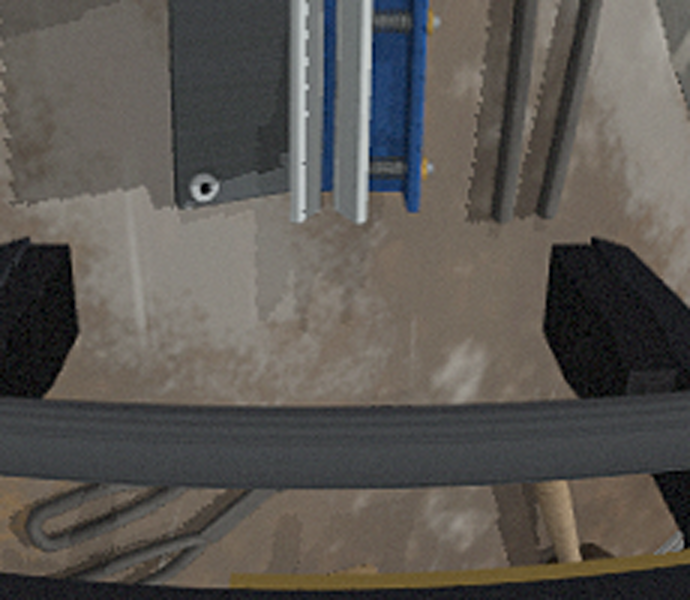

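```bash
python3 -m creep '[{"dx":2,"dy":-0.4,"dz":-3,"ax":0,"ay":0,"az":0,"fingers":-1},{"dx":3,"dy":-0.5,"dz":-6,"ax":0,"ay":0,"az":0,"fingers":-1},{"dx":3,"dy":-0.5,"dz":-6,"ax":0,"ay":0,"az":0,"fingers":-1},{"dx":3,"dy":-0.5,"dz":-6,"ax":0,"ay":0,"az":0,"fingers":-1}]'
python3 - <<'E'
from h import *
Rt,z,x=toolR(-8.5,28); delta(np.array([.651,.2036,.046])+.105*z,Rt);print(bot.read_state()['joint_positions'])
E
```

```text
time: 2.0
tool_pos: [0.5758, 0.2179, 0.1598]
orientation: [2.078, 1.801, 0.383]
wrist_force: [0.5, 0.0, -0.3]
opening: 0.999
gripper_force: 0.0
d cm [ 2.64 -0.7  -2.11] a deg [ 1.53 -2.12  0.13]
[-0.81809565  0.75035291  0.34529425  2.0532137   1.11350463  0.10458079
 -1.83776841]
```

```bash
python3 -m creep '[{"dx":0,"dy":0,"dz":0,"ax":1.5,"ay":-2.1,"az":0,"fingers":-1},{"dx":1,"dy":-0.3,"dz":-1,"ax":1.5,"ay":-2.1,"az":0,"fingers":-1},{"dx":1,"dy":-0.3,"dz":-1,"ax":1.5,"ay":-2.1,"az":0,"fingers":-1},{"dx":1,"dy":-0.3,"dz":-1,"ax":1.5,"ay":-2.1,"az":0,"fingers":-1}]'
python3 - <<'E'
from h import *
Rt,z,x=toolR(-8.5,28); delta(np.array([.651,.2036,.046])+.105*z,Rt);s=bot.read_state();print(s['joint_positions'])
p,d=bot.capture('wrist');np.savez('pics/w3.npz',p=p,d=d,t=s['tool_pos'],o=s['orientation'])
# geometry from depth of w2: print points per jaw column
for f in('w2','w3'):
    w=np.load(f'pics/{f}.npz');c=bot.calibration('wrist');T=np.array(c['tool_from_camera'])
    v,u=np.mgrid[:384,:512].astype(float);a=(u-c['cx'])/c['fx'];b=(v-c['cy'])/c['fy'];th=np.hypot(a,b)
    k=np.where(th>0,np.tan(th)/th,1);dd=w['d'];P=np.stack([a*k*dd,-b*k*dd,-dd],-1)
    P=P@T[:3,:3].T+T[:3,3];P=P@R.from_rotvec(w['o']).as_matrix().T+w['t'];P[dd==0]=np.nan
    o=np.array([.651,.2036,.046]);q=(P-o)@np.c_[x,np.cross(z,x),z]  # clip coords
    np.savez(f'pics/{f}q.npz',q=q,P=P)
    pl=P[(P[...,2]>.005)&(P[...,2]<.011)&(abs(q[...,1])<.06)];print(f,'plate z',np.median(pl[:,2]))
    m=(abs(q[...,0])<.03)&(q[...,2]>.026)&(q[...,2]<.040)&(abs(q[...,1])<.07)
    g=q[m]*1000
    print('n',len(g),'y range',np.percentile(g[:,1],[0,1,99,100]),'z',np.percentile(g[:,2],[1,50,99]))
    print(np.histogram(g[:,0],bins=np.arange(-24,25,2)))
    g2=q[(abs(q[...,0])<.03)&(abs(q[...,1])<.05)&(q[...,2]>-.01)]*1000
    H=[(x0,round(np.max(g2[(g2[:,0]>=x0)&(g2[:,0]<x0+2)][:,2],initial=-9),1)) for x0 in range(-24,25,2)];print(H)
    for nm,lo,hi in(('f',-20,-6),('r',4,16)):
        e=g[(g[:,0]>lo)&(g[:,0]<hi)]
        if len(e)>10: print(nm,np.polyfit(e[:,1],e[:,0],1),len(e))
E
```

```text
time: 2.4
tool_pos: [0.5862, 0.2141, 0.15]
orientation: [2.076, 1.783, 0.444]
wrist_force: [-0.4, -0.4, 0.1]
opening: 0.998
gripper_force: 0.0
d cm [ 1.6  -0.32 -1.13] a deg [-0.01 -0.02  0.17]
[-0.68398647  0.74805324  0.15188458  2.07213327  1.75435481  0.22364562
 -2.46047596]
w2 plate z 0.007350487634135733
n 1031 y range [-37.73677344 -36.50533243  45.94972959  47.02884613] z [26.08168481 30.62430131 32.85641925]
(array([  0,   0,   0,   0,  78, 157, 156, 125,  10,   0,   0,   0,   0,
         0,  23, 149, 157, 135,  41,   0,   0,   0,   0,   0]), array([-24, -22, -20, -18, -16, -14, -12, -10,  -8,  -6,  -4,  -2,   0,
         2,   4,   6,   8,  10,  12,  14,  16,  18,  20,  22,  24]))
[(-24, np.float64(291.6)), (-22, np.float64(291.5)), (-20, np.float64(291.2)), (-18, np.float64(291.5)), (-16, np.float64(291.0)), (-14, np.float64(290.6)), (-12, np.float64(290.8)), (-10, np.float64(290.6)), (-8, np.float64(291.2)), (-6, np.float64(290.7)), (-4, np.float64(290.9)), (-2, np.float64(291.1)), (0, np.float64(291.0)), (2, np.float64(291.4)), (4, np.float64(291.0)), (6, np.float64(291.
[... 734 characters left out ...]
 np.float64(229.8)), (-22, np.float64(229.8)), (-20, np.float64(229.5)), (-18, np.float64(229.4)), (-16, np.float64(229.4)), (-14, np.float64(229.0)), (-12, np.float64(229.1)), (-10, np.float64(229.3)), (-8, np.float64(228.9)), (-6, np.float64(229.1)), (-4, np.float64(229.2)), (-2, np.float64(229.2)), (0, np.float64(229.2)), (2, np.float64(229.4)), (4, np.float64(230.0)), (6, np.float64(230.1)), (8, np.float64(229.9)), (10, np.float64(229.3)), (12, np.float64(229.6)), (14, np.float64(229.2)), (16, np.float64(229.4)), (18, np.float64(229.4)), (20, np.float64(229.4)), (22, np.float64(229.6)), (24, np.float64(229.5))]
f [ 7.17104380e-03 -1.14693294e+01] 785
r [2.01537827e-03 8.75198668e+00] 774
```

Measured in the clip frame, the jaws lie where they should: x is within 0.2 mm, yaw is −8.5° and the lip top is 32.9 mm. In y the jaws sit 4.4 mm to the left. That puts the clip origin at about (0.6517, 0.208, 0.046). J7 is near its limit here, so I'll use the half-turned grasp instead.

```bash
python3 -m creep '[{"dx":-1.8,"dy":0.3,"dz":3.5,"ax":-3.7,"ay":0.6,"az":7.1,"fingers":-1},{"dx":-1.8,"dy":0.3,"dz":3.5,"ax":-3.7,"ay":0.6,"az":7.1,"fingers":-1}]'
python3 -c "
from h import *
print(bot.read_state()['joint_positions'])"
```

```text
time: 2.65
tool_pos: [0.5675, 0.2168, 0.1847]
orientation: [1.934, 1.915, 0.401]
wrist_force: [0.4, 0.3, -0.5]
opening: 0.998
gripper_force: 0.0
[-0.81825403  0.69187344  0.32621237  2.09668037  1.43501499  0.12216387
 -2.0228224 ]
```

```bash
for i in 1 2; do :; done; python3 -m creep '[{"dx":0,"dy":0,"dz":0,"ax":-3.7,"ay":0.6,"az":7.1,"fingers":-1},{"dx":0,"dy":0,"dz":0,"ax":-7.4,"ay":1.1,"az":14.1,"fingers":-1},{"dx":0,"dy":0,"dz":0,"ax":-11.1,"ay":1.7,"az":21.2,"fingers":-1},{"dx":0,"dy":0,"dz":0,"ax":-14.8,"ay":2.2,"az":28.3,"fingers":-1},{"dx":0,"dy":0,"dz":0,"ax":-18.6,"ay":2.8,"az":35.3,"fingers":-1},{"dx":0,"dy":0,"dz":0,"ax":-22.3,"ay":3.3,"az":42.4,"fingers":-1},{"dx":0,"dy":0,"dz":0,"ax":-26,"ay":3.9,"az":49.4,"fingers":-1},{"dx":0,"dy":0,"dz":0,"ax":-29.7,"ay":4.4,"az":56.5,"fingers":-1}]'
python3 -m creep '[{"dx":0,"dy":0,"dz":0,"ax":-3.7,"ay":0.6,"az":7.1,"fingers":-1},{"dx":0,"dy":0,"dz":0,"ax":-7.4,"ay":1.1,"az":14.1,"fingers":-1},{"dx":0,"dy":0,"dz":0,"ax":-11.1,"ay":1.7,"az":21.2,"fingers":-1},{"dx":0,"dy":0,"dz":0,"ax":-14.8,"ay":2.2,"az":28.3,"fingers":-1},{"dx":0,"dy":0,"dz":0,"ax":-18.6,"ay":2.8,"az":35.3,"fingers":-1},{"dx":0,"dy":0,"dz":0,"ax":-22.3,"ay":3.3,"az":42.4,"fingers":-1},{"dx":0,"dy":0,"dz":0,"ax":-26,"ay":3.9,"az":49.4,"fingers":-1},{"dx":0,"dy":0,"dz":0,"ax":-29.7,"ay":4.4,"az":56.5,"fingers":-1}]'
sed -i 's/np.c_\[np.cross(xc,-zc),xc,-zc\]/np.c_[np.cross(-xc,-zc),-xc,-zc]/' h.py
python3 -c "
from h import *
Rt,z,x=toolR(-8.5,28); delta(np.array([.6517,.208,.046])+.064*z,Rt)
print(bot.read_state()['joint_positions'])"
```

```text
time: 3.45
tool_pos: [0.5679, 0.2172, 0.185]
orientation: [0.604, 2.58, 0.054]
wrist_force: [-0.4, 0.1, -0.1]
opening: 1.0
gripper_force: 0.0
time: 4.25
tool_pos: [0.5679, 0.2173, 0.185]
orientation: [-0.868, 2.541, -0.304]
wrist_force: [-0.1, -0.3, -0.4]
opening: 1.0
gripper_force: 0.0
d cm [ 5.41 -0.48 -8.25] a deg [-20.68   3.24  38.55]
[-0.86537276  0.70601248  0.40851885  2.10669422  1.65958535  0.06272385
 -0.01618652]
```

```bash
python3 -m creep '[{"dx":0,"dy":0,"dz":0,"ax":-4,"ay":0.6,"az":7.5,"fingers":-1},{"dx":0,"dy":0,"dz":0,"ax":-8,"ay":1.2,"az":15,"fingers":-1},{"dx":1,"dy":-0.1,"dz":-1.5,"ax":-12,"ay":1.8,"az":22.5,"fingers":-1},{"dx":2,"dy":-0.2,"dz":-3,"ax":-16,"ay":2.4,"az":30,"fingers":-1},{"dx":3,"dy":-0.3,"dz":-4.5,"ax":-20.7,"ay":3.2,"az":38.5,"fingers":-1},{"dx":4,"dy":-0.4,"dz":-6,"ax":-20.7,"ay":3.2,"az":38.5,"fingers":-1},{"dx":4.9,"dy":-0.5,"dz":-7.2,"ax":-20.7,"ay":3.2,"az":38.5,"fingers":-1},{"dx":4.9,"dy":-0.5,"dz":-7.2,"ax":-20.7,"ay":3.2,"az":38.5,"fingers":-1}]'
python3 -c "
from h import *
Rt,z,x=toolR(-8.5,28); delta(np.array([.6517,.208,.046])+.075*z,Rt)
print(bot.read_state()['joint_positions'])"
```

```text
time: 5.05
tool_pos: [0.6176, 0.2106, 0.1114]
orientation: [-1.801, 2.11, -0.527]
wrist_force: [-0.4, -0.4, 0.2]
opening: 1.004
gripper_force: 0.0
d cm [-0.08  0.26  0.08] a deg [-0.06  0.1   0.51]
[-0.66852737  0.84309599  0.19350816  2.01297391  2.00840658  0.1901244
  0.4351027 ]
```

```bash
python3 -m creep '[{"dx":-2,"dy":0,"dz":4,"ax":0,"ay":0,"az":0,"fingers":-1},{"dx":-4,"dy":0,"dz":8,"ax":0,"ay":0,"az":0,"fingers":-1},{"dx":-4,"dy":-3,"dz":12,"ax":0,"ay":0,"az":0,"fingers":-1},{"dx":-3,"dy":-7,"dz":13,"ax":0,"ay":0,"az":0,"fingers":-1}]'
python3 -c "
from h import *
Rt,z,x=toolR(-15.8,0); delta(np.array([.617,-.142,.21]),Rt)
print(bot.read_state()['joint_positions'])"
```

```text
time: 5.45
tool_pos: [0.5902, 0.1863, 0.2052]
orientation: [-1.798, 2.1, -0.53]
wrist_force: [-0.5, -1.2, -0.2]
opening: 1.002
gripper_force: 0.0
d cm [  2.68 -32.83   0.48] a deg [ 5.81 28.   -6.81]
[-0.69731346  0.64727245  0.25061217  2.07319746  1.3297482   0.15615605
  1.16476326]
```

```bash
python3 -m creep '[{"dx":0,"dy":0,"dz":2,"ax":1,"ay":5,"az":-1,"fingers":-1},{"dx":0,"dy":-3,"dz":2,"ax":2,"ay":10,"az":-2,"fingers":-1},{"dx":1,"dy":-7,"dz":2,"ax":3,"ay":15,"az":-3,"fingers":-1},{"dx":1,"dy":-11,"dz":2,"ax":4,"ay":20,"az":-5,"fingers":-1},{"dx":2,"dy":-15,"dz":2,"ax":5,"ay":25,"az":-6,"fingers":-1},{"dx":2,"dy":-19,"dz":2,"ax":5.8,"ay":28,"az":-6.8,"fingers":-1},{"dx":2.6,"dy":-23,"dz":1,"ax":5.8,"ay":28,"az":-6.8,"fingers":-1},{"dx":2.6,"dy":-27,"dz":1,"ax":5.8,"ay":28,"az":-6.8,"fingers":-1}]'
python3 -c "
from h import *
Rt,z,x=toolR(-15.8,0); delta(np.array([.617,-.142,.21]),Rt)
print(bot.read_state()['joint_positions'])"
```

```text
time: 6.25
tool_pos: [0.6174, -0.0901, 0.2132]
orientation: [1.885, -2.508, 0.003]
wrist_force: [0.4, -0.0, 0.1]
opening: 0.999
gripper_force: 0.0
d cm [-0.04 -5.19 -0.32] a deg [ 0.23 -0.1   0.35]
[ 0.34843885  0.7548647  -0.51561316  1.5843169   0.44263507  0.92277295
  2.53736133]
```

```bash
python3 -m creep '[{"dx":0,"dy":-3,"dz":-0.3,"ax":0,"ay":0,"az":0,"fingers":-1},{"dx":0,"dy":-4.8,"dz":-0.3,"ax":0,"ay":0,"az":0,"fingers":-1},{"dx":0,"dy":-4.8,"dz":-0.3,"ax":0,"ay":0,"az":0,"fingers":-1}]'
cat >> h.py <<'E'
def wrist(f):
    s=bot.read_state();p,dd=bot.capture('wrist');c=bot.calibration('wrist');T=np.array(c['tool_from_camera'])
    v,u=np.mgrid[:384,:512].astype(float);a=(u-c['cx'])/c['fx'];b=(v-c['cy'])/c['fy'];th=np.hypot(a,b)
    k=np.where(th>0,np.tan(th)/th,1);P=np.stack([a*k*dd,-b*k*dd,-dd],-1)
    P=P@T[:3,:3].T+T[:3,3];P=P@R.from_rotvec(s['orientation']).as_matrix().T+s['tool_pos'];P[dd==0]=np.nan
    np.savez(f'pics/{f}.npz',p=p,P=P,t=s['tool_pos'],o=s['orientation'])
    return p,P
E
python3 - <<'E'
from h import *
p,P=wrist('b1');print(bot.read_state()['joint_positions'])
cv2.imwrite('pics/b1.png',cv2.resize(p[80:330,140:370],None,fx=2.4,fy=2.4,interpolation=cv2.INTER_CUBIC)[...,::-1])
hsv=cv2.cvtColor(p,cv2.COLOR_RGB2HSV).astype(int)
red=((hsv[...,0]<6)|(hsv[...,0]>172))&(hsv[...,1]>140)&np.isfinite(P).all(-1)&(P[...,2]>.056)&(P[...,2]<.14)&(np.hypot(P[...,0]-.617,P[...,1]+.142)<.06)
q=P[red];B=R.from_euler('z',-15.8,degrees=True).as_matrix()
b=(q-[.618,-.142,0])@B*1000
print(len(q))
for lo in range(56,126,6):
    m=(b[:,2]>=lo)&(b[:,2]<lo+6)
    if m.sum()>2: print(lo,m.sum(),'x',np.percentile(b[m,0],[2,50,98]).round(1),'y',np.percentile(b[m,1],[2,50,98]).round(1))
wood=(hsv[...,0]>6)&(hsv[...,0]<25)&(P[...,2]>.047)&(P[...,2]<.058)&(np.hypot(P[...,0]-.617,P[...,1]+.142)<.07)
print(wood.sum(),cv2.minAreaRect((P[wood][:,:2]*1000).astype(np.float32)),np.median(P[wood][:,2]))
E
```

```text
time: 6.55
tool_pos: [0.6167, -0.1384, 0.2109]
orientation: [1.882, -2.509, 0.007]
wrist_force: [-1.6, 0.9, -0.2]
opening: 1.0
gripper_force: 0.0
[ 0.428905    0.77135537 -0.53954606  1.56158555  0.46502293  0.93978354
  2.59625332]
452
56 37 x [-2.1  0.9  4.1] y [-24.9 -23.1  31.7]
62 97 x [-2.2  1.9  4.4] y [-21.6 -15.1  29.6]
68 37 x [-2.   0.9  4. ] y [-13.1  -9.6  -0.5]
74 27 x [-2.4  1.8  4. ] y [-8.  -6.9 12.1]
80 21 x [-2.9  1.8  3.9] y [-6.4 -5.9  7. ]
86 17 x [-2.9  1.7  3.7] y [-6.  -5.7  0.9]
92 10 x [-2.7  0.3  2.6] y [-6.2 -5.9 -5.1]
98 14 x [-3.7 -0.6  2.3] y [-6.  -5.8 -5.4]
104 10 x [-3.5  0.2  2.4] y [-6.3 -6.  -4.9]
110 77 x [-4.4 -0.9  2.5] y [-6.  -3.3 11. ]
116 105 x [-4.4 -1.   2.3] y [-3.1  2.8  9.2]
4308 ((621.1966552734375, -140.13766479492188), (100.42008209228516, 60.39986038208008), 74.57779693603516) 0.05154900730317026
```

View pics/b1.png

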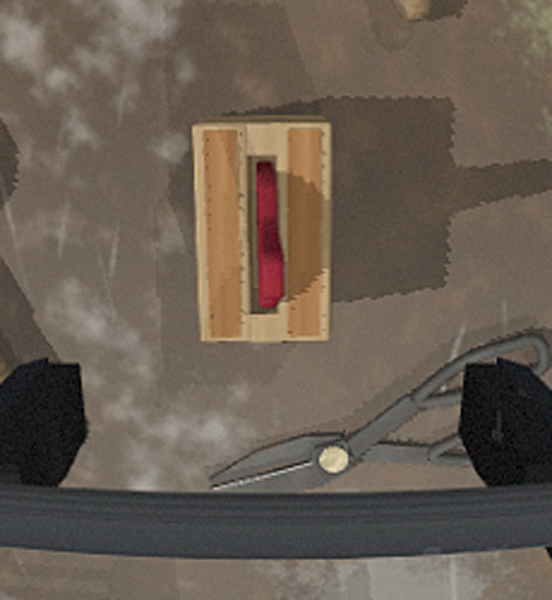

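The picture shows the block square in view at crop (263,230). The red scraper leans about 2° and its handle is at crop (267,235). I'll fit its yaw, then go down.

```bash
python3 - <<'E'
from h import *
w=np.load('pics/b1.npz');p,P=w['p'],w['P'];hsv=cv2.cvtColor(p,cv2.COLOR_RGB2HSV).astype(int)
red=((hsv[...,0]<6)|(hsv[...,0]>172))&(hsv[...,1]>140)&np.isfinite(P).all(-1)&(P[...,2]>.056)&(P[...,2]<.14)&(np.hypot(P[...,0]-.617,P[...,1]+.142)<.06)
B=R.from_euler('z',-15.8,degrees=True).as_matrix();b=(P[red]-[.618,-.142,0])@B*1000
A=np.c_[b[:,1],b[:,2],np.ones(len(b))];c=np.linalg.lstsq(A,b[:,0],rcond=None)[0];print(c,'yaw',-15.8-np.degrees(c[0]),'lean',np.degrees(c[1]),'x at grip',c@[2.7,95,1])
Rt,z,x=toolR(-15.8-np.degrees(c[0]),-np.degrees(c[1]))
delta(np.array([.6183,-.1393,.076]),Rt)
E
```

```text
[ 0.0252185  -0.04901608  4.71934121] yaw -17.244913708472957 lean -2.808414542906439 x at grip 0.13090351036023673
d cm [  0.11  -0.4  -13.52] a deg [-0.56 -2.74 -1.16]
```

```bash
python3 -m creep '[{"dx":0,"dy":-0.3,"dz":-4,"ax":-0.5,"ay":-2.7,"az":-0.8,"fingers":-1},{"dx":0.1,"dy":-0.4,"dz":-8,"ax":-0.5,"ay":-2.7,"az":-0.8,"fingers":-1},{"dx":0.1,"dy":-0.4,"dz":-11,"ax":-0.5,"ay":-2.7,"az":-0.8,"fingers":-1},{"dx":0.1,"dy":-0.4,"dz":-13.5,"ax":-0.5,"ay":-2.7,"az":-0.8,"fingers":-1},{"dx":0.1,"dy":-0.4,"dz":-13.5,"ax":-0.5,"ay":-2.7,"az":-0.8,"fingers":-1},{"dx":0.1,"dy":-0.4,"dz":-13.5,"ax":-0.5,"ay":-2.7,"az":-0.8,"fingers":-1}]'
python3 -c "
from h import *
Rt,z,x=toolR(-16.5,2.8); delta(np.array([.6183,-.1393,.076]),Rt)
print(bot.read_state()['joint_positions'])"
```

```text
time: 7.2
tool_pos: [0.6191, -0.1366, 0.0768]
orientation: [-1.858, 2.495, -0.059]
wrist_force: [0.0, 0.4, 0.4]
opening: 1.0
gripper_force: 0.0
d cm [-0.08 -0.27 -0.08] a deg [-0.09  0.    0.14]
[ 0.37105452  0.92407835 -0.41848204  1.69494849  0.61804843  0.60761627
  2.44862349]
```

```bash
python3 -m creep '[{"dx":-0.1,"dy":-0.25,"dz":0,"ax":0,"ay":0,"az":0,"fingers":-1},{"dx":-0.1,"dy":-0.25,"dz":0,"ax":0,"ay":0,"az":0,"fingers":-0.3},{"dx":-0.1,"dy":-0.25,"dz":0,"ax":0,"ay":0,"az":0,"fingers":0.2},{"dx":-0.1,"dy":-0.25,"dz":0,"ax":0,"ay":0,"az":0,"fingers":0.6},{"dx":-0.1,"dy":-0.25,"dz":0,"ax":0,"ay":0,"az":0,"fingers":1},{"dx":-0.1,"dy":-0.25,"dz":0,"ax":0,"ay":0,"az":0,"fingers":1},{"dx":-0.1,"dy":-0.25,"dz":0,"ax":0,"ay":0,"az":0,"fingers":1},{"dx":-0.1,"dy":-0.25,"dz":0,"ax":0,"ay":0,"az":0,"fingers":1}]'
python3 -c "
from h import *
Rt,z,x=toolR(-16.5,2.8); delta(np.array([.6183,-.1393,.076]),Rt)
"
```

```text
time: 8.0
tool_pos: [0.6176, -0.1414, 0.0759]
orientation: [-1.856, 2.498, -0.06]
wrist_force: [-0.4, -0.0, -0.5]
opening: 0.39
gripper_force: 0.0
d cm [0.07 0.21 0.01] a deg [-0.02 -0.03  0.29]
```

```bash
python3 -m creep '[{"dx":0.05,"dy":0.15,"dz":0,"ax":0,"ay":0,"az":0,"fingers":1},{"dx":0.05,"dy":0.15,"dz":0,"ax":0,"ay":0,"az":0,"fingers":1},{"dx":0.05,"dy":0.15,"dz":0,"ax":0,"ay":0,"az":0,"fingers":1},{"dx":0.05,"dy":0.15,"dz":0,"ax":0,"ay":0,"az":0,"fingers":1},{"dx":0.05,"dy":0.15,"dz":0,"ax":0,"ay":0,"az":0,"fingers":1},{"dx":0.05,"dy":0.15,"dz":0,"ax":0,"ay":0,"az":0,"fingers":1},{"dx":0.05,"dy":0.15,"dz":0,"ax":0,"ay":0,"az":0,"fingers":1},{"dx":0.05,"dy":0.15,"dz":0,"ax":0,"ay":0,"az":0,"fingers":1}]'
python3 -c "
from h import *
Rt,z,x=toolR(-16.5,2.8); delta(np.array([.6183,-.1393,.076]),Rt)
"
```

```text
time: 8.8
tool_pos: [0.6181, -0.14, 0.076]
orientation: [-1.856, 2.498, -0.06]
wrist_force: [-0.0, 0.5, -0.5]
opening: 0.092
gripper_force: 30.0
d cm [0.02 0.07 0.  ] a deg [-0.02 -0.02  0.29]
```

```bash
python3 -m creep '[{"dx":-0.05,"dy":0,"dz":1,"ax":0,"ay":0,"az":0,"fingers":1},{"dx":-0.1,"dy":0,"dz":2.5,"ax":0,"ay":0,"az":0,"fingers":1},{"dx":-0.2,"dy":0.05,"dz":4.5,"ax":0,"ay":0,"az":0,"fingers":1},{"dx":-0.3,"dy":0.1,"dz":7,"ax":0,"ay":0,"az":0,"fingers":1},{"dx":-0.3,"dy":1,"dz":10,"ax":0,"ay":0,"az":0,"fingers":1},{"dx":-0.3,"dy":4,"dz":13,"ax":0,"ay":0,"az":0,"fingers":1},{"dx":-0.3,"dy":8,"dz":14,"ax":0,"ay":0,"az":0,"fingers":1}]'
python3 -c "
from h import *
Rt,z,x=toolR(-8.5,28); delta(np.array([.6517,.208,.046])+.2*z,Rt)
print(bot.read_state()['joint_positions'])"
```

```text
time: 9.5
tool_pos: [0.6165, -0.0615, 0.2205]
orientation: [-1.847, 2.5, -0.068]
wrist_force: [0.5, 0.3, -1.3]
opening: 0.092
gripper_force: 30.0
d cm [-5.77 28.34  0.21] a deg [ -5.54 -24.28   8.44]
[ 0.31029865  0.71885951 -0.52279376  1.64742865  0.48053942  0.85167544
  2.43192204]
```

```bash
python3 -m creep '[{"dx":0,"dy":4,"dz":0.2,"ax":-0.6,"ay":-3,"az":1,"fingers":1},{"dx":-1,"dy":8,"dz":0.5,"ax":-1.2,"ay":-6,"az":2,"fingers":1},{"dx":-2,"dy":12,"dz":1,"ax":-2,"ay":-9,"az":3,"fingers":1},{"dx":-3,"dy":16,"dz":1,"ax":-3,"ay":-13,"az":4.5,"fingers":1},{"dx":-4,"dy":20,"dz":1,"ax":-4,"ay":-17,"az":6,"fingers":1},{"dx":-5,"dy":24,"dz":0.5,"ax":-5,"ay":-21,"az":7.4,"fingers":1},{"dx":-5.7,"dy":27.5,"dz":0.2,"ax":-5.5,"ay":-24.3,"az":8.4,"fingers":1},{"dx":-5.7,"dy":28,"dz":0.2,"ax":-5.5,"ay":-24.3,"az":8.4,"fingers":1}]'
python3 -c "
from h import *
Rt,z,x=toolR(-8.5,28); delta(np.array([.6517,.208,.046])+.2*z,Rt)
print(bot.read_state()['joint_positions'])"
```

```text
time: 10.3
tool_pos: [0.5548, 0.227, 0.2183]
orientation: [-1.829, 2.091, -0.514]
wrist_force: [0.4, 0.9, -0.5]
opening: 0.091
gripper_force: 30.0
d cm [ 0.4  -0.51  0.43] a deg [-0.09 -0.32 -0.87]
[-0.71710479  0.59788188  0.11400173  2.08061974  1.19103401  0.28461546
  1.24535508]
```

```bash
python3 -m creep '[{"dx":0.3,"dy":-0.3,"dz":0.4,"ax":-0.1,"ay":-0.3,"az":-0.7,"fingers":1},{"dx":0.3,"dy":-0.3,"dz":0.4,"ax":-0.1,"ay":-0.3,"az":-0.7,"fingers":1},{"dx":0.3,"dy":-0.3,"dz":0.4,"ax":-0.1,"ay":-0.3,"az":-0.7,"fingers":1},{"dx":0.3,"dy":-0.3,"dz":0.4,"ax":-0.1,"ay":-0.3,"az":-0.7,"fingers":1}]'
python3 - <<'E'
from h import *
Rt,z,x=toolR(-8.5,28);o=np.array([.6517,.208,.046]);delta(o+.2*z,Rt)
p,P=wrist('c1');q=(P-o)@np.c_[x,np.cross(z,x),z]*1000
print('tcp clip',(bot.read_state()['tool_pos']-o)@np.c_[x,np.cross(z,x),z]*1000)
cv2.imwrite('pics/c1.png',p[...,::-1])
hsv=cv2.cvtColor(p,cv2.COLOR_RGB2HSV).astype(int)
red=((hsv[...,0]<8)|(hsv[...,0]>170))&(hsv[...,1]>120)&(abs(q[...,0])<30)&(abs(q[...,1])<50)&(q[...,2]>100)&(q[...,2]<260)
r=q[red];print('red',len(r),np.percentile(r,[1,50,99],axis=0).round(1))
if len(r)>30: 
    c=np.linalg.lstsq(np.c_[r[:,1:],np.ones(len(r))],r[:,0],rcond=None)[0];print('red plane',c)
m=(abs(q[...,0])<30)&(q[...,2]>26)&(q[...,2]<40)&(abs(q[...,1])<70);g=q[m]
print('clip y',np.percentile(g[:,1],[1,99]),'z',np.percentile(g[:,2],[50,99]))
print(np.histogram(g[:,0],bins=np.arange(-20,21,2))[0])
for lo,hi in((-20,0),(0,18)):
    e=g[(g[:,0]>lo)&(g[:,0]<hi)]
    if len(e)>20: print(np.polyfit(e[:,1],e[:,0],1),np.percentile(e[:,0],[2,98]),len(e))
E
```

```text
time: 10.7
tool_pos: [0.562, 0.2148, 0.2225]
orientation: [-1.801, 2.115, -0.53]
wrist_force: [0.4, -0.2, -0.2]
opening: 0.094
gripper_force: 30.0
d cm [-0.31  0.71  0.01] a deg [ 0.12 -0.01  0.71]
tcp clip [  3.40476043  -6.27664141 197.90668205]
red 1735 [[ 2.000e-01 -3.580e+01  1.448e+02]
 [ 4.200e+00 -1.500e+01  2.036e+02]
 [ 8.200e+00 -8.400e+00  2.389e+02]]
red plane [ 0.04086811 -0.00915502  6.83590678]
clip y [-41.52565321  40.24788344] z [30.69030193 33.15628446]
[  0   0  61 148 149 104   1   0   0   0   0   0  24  51  54  52   0   0
   0   0]
[-9.80580658e-03 -1.18614018e+01] [-15.07122964  -8.5244002 ] 463
[0.01549408 8.99837085] [ 5.31073297 11.74902547] 181
```

View pics/c1.png

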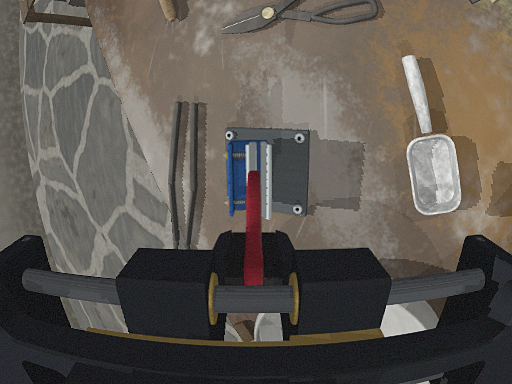

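The picture shows the held scraper at (254,225), with its edge at (254,175) just above the clip at (258,180). The clip pose agrees with the earlier view. I'll approach to 41 mm edge height.

```bash
cat >> h.py <<'E'
def rep(z_out,xo=-.0006,yo=-.0015):
    Rt,z,x=toolR(-8.5,28);o=np.array([.6517,.208,.046]);C=np.c_[x,np.cross(z,x),z]
    s=bot.read_state();print('tcp clip mm',((s['tool_pos']-o)@C*1000).round(1),'F clip',(np.array(s['wrist_force'])@C).round(1))
    delta(o+C@[xo,yo,z_out],Rt)
E
python3 -c "
from h import *
rep(.107)"
```

```text
tcp clip mm [  3.4  -6.3 197.9] F clip [-1.   0.  -0.7]
d cm [ 3.94 -0.11 -8.21] a deg [ 0.12 -0.02  0.68]
```

```bash
python3 -m creep '[{"dx":-0.3,"dy":0.5,"dz":0,"ax":0.1,"ay":0,"az":0.6,"fingers":1},{"dx":0.6,"dy":0.4,"dz":-2,"ax":0.1,"ay":0,"az":0.6,"fingers":1},{"dx":1.6,"dy":0.2,"dz":-4,"ax":0.1,"ay":0,"az":0.6,"fingers":1},{"dx":2.7,"dy":0,"dz":-6,"ax":0.1,"ay":0,"az":0.6,"fingers":1},{"dx":3.6,"dy":-0.1,"dz":-7.7,"ax":0.1,"ay":0,"az":0.6,"fingers":1},{"dx":3.6,"dy":-0.1,"dz":-7.7,"ax":0.1,"ay":0,"az":0.6,"fingers":1},{"dx":3.6,"dy":-0.1,"dz":-7.7,"ax":0.1,"ay":0,"az":0.6,"fingers":1},{"dx":3.6,"dy":-0.1,"dz":-7.7,"ax":0.1,"ay":0,"az":0.6,"fingers":1}]'
python3 -c "
from h import *
rep(.107)"
```

```text
time: 11.55
tool_pos: [0.5969, 0.2162, 0.1458]
orientation: [-1.814, 2.101, -0.523]
wrist_force: [-1.0, -0.1, -0.3]
opening: 0.092
gripper_force: 30.0
tcp clip mm [ -2.    0.  114.1] F clip [-1.  -0.2  0.2]
d cm [ 0.43 -0.22 -0.56] a deg [-0.02 -0.02 -0.12]
```

```bash
python3 -m creep '[{"dx":0.4,"dy":-0.2,"dz":-0.5,"ax":0,"ay":0,"az":0,"fingers":1},{"dx":0.4,"dy":-0.2,"dz":-0.5,"ax":0,"ay":0,"az":0,"fingers":1},{"dx":0.4,"dy":-0.2,"dz":-0.5,"ax":0,"ay":0,"az":0,"fingers":1},{"dx":0.4,"dy":-0.2,"dz":-0.5,"ax":0,"ay":0,"az":0,"fingers":1}]'
python3 - <<'E'
from h import *
rep(.107)
Rt,z,x=toolR(-8.5,28);o=np.array([.6517,.208,.046]);C=np.c_[x,np.cross(z,x),z]
p,P=wrist('c2');q=(P-o)@C*1000
hsv=cv2.cvtColor(p,cv2.COLOR_RGB2HSV).astype(int)
red=((hsv[...,0]<8)|(hsv[...,0]>170))&(hsv[...,1]>120)&(abs(q[...,0])<30)&(abs(q[...,1])<60)&(q[...,2]>25)&(q[...,2]<200)
r=q[red];print('red',len(r),np.percentile(r,[1,50,99],axis=0).round(1))
for lo in range(35,140,10):
    e=r[(r[:,2]>=lo)&(r[:,2]<lo+10)]
    if len(e)>4:print(lo,len(e),np.percentile(e[:,0],[2,50,98]).round(1),np.percentile(e[:,1],[2,50,98]).round(1))
m=(abs(q[...,0])<30)&(q[...,2]>26)&(q[...,2]<36)&(abs(q[...,1])<70)&~red;g=q[m]
print('clip y',np.percentile(g[:,1],[1,99]))
for lo,hi in((-20,-6),(4,18)):
    e=g[(g[:,0]>lo)&(g[:,0]<hi)]
    if len(e)>20: print(np.polyfit(e[:,1],e[:,0],1),np.percentile(e[:,0],[2,98]),len(e))
a=cv2.resize(p[140:300,190:320],None,fx=3.7,fy=3.7,interpolation=cv2.INTER_CUBIC)[:600]
cv2.imwrite('pics/c2.png',a[...,::-1])
E
```

```text
time: 11.95
tool_pos: [0.6011, 0.2141, 0.1402]
orientation: [-1.814, 2.101, -0.524]
wrist_force: [-1.0, 0.6, -0.6]
opening: 0.092
gripper_force: 30.0
tcp clip mm [ -0.8  -1.4 107.1] F clip [-1.2  0.4 -0.1]
d cm [ 0.02 -0.01  0.  ] a deg [ 0.02 -0.04 -0.13]
red 1771 [[-4.000e+00 -3.040e+01  2.700e+01]
 [-1.000e-01 -1.020e+01  1.121e+02]
 [ 5.500e+00  3.900e+00  1.582e+02]]
45 22 [-3.5 -0.1  3.4] [-30.6 -30.4 -29.1]
55 43 [-3.4 -0.1  3.2] [-30.5 -30.1 -29.2]
65 49 [-3.8 -0.7  3.1] [-30.2 -29.8 -29.1]
75 58 [-3.7 -0.1  3.5] [-29.9 -29.5 -28.4]
85 221 [-3.5 -0.1  3.3] [-29.4 -26.1 -21.1]
95 338 [-3.9 -0.1  3.2] [-23.2 -16.1 -11.1]
105 168 [-3.8 -0.1  3.6] [-11.8 -10.2  -8.6]
115 133 [-3.6 -0.1  3.8] [-10.2  -9.5  -8.4]
125 185 [-4.  -0.1  4.1] [-10.6  -9.8  -4.8]
135 249 [-4.  -0.2  3.7] [-10.3  -9.5  -7.3]
clip y [-42.32507793  22.55486445]
[ 1.4494542e-03 -1.1890917e+01] [-15.31449444  -8.58776869] 716
[0.01467817 8.7454298 ] [ 5.33994109 11.83479913] 699
```

View pics/c2.png

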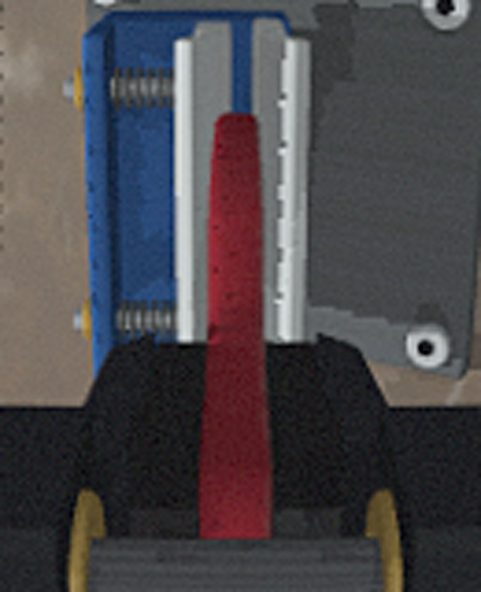

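The picture shows the red blade centred and parallel between the jaws at crop (235,115–340). Its x offset is about 0, so I'll press in.

```bash
python3 -m creep '[{"dx":0.23,"dy":-0.1,"dz":-0.44,"ax":0,"ay":0,"az":0,"fingers":1},{"dx":0.46,"dy":-0.15,"dz":-0.88,"ax":0,"ay":0,"az":0,"fingers":1},{"dx":0.7,"dy":-0.2,"dz":-1.32,"ax":0,"ay":0,"az":0,"fingers":1},{"dx":0.93,"dy":-0.24,"dz":-1.77,"ax":0,"ay":0,"az":0,"fingers":1},{"dx":1.16,"dy":-0.27,"dz":-2.2,"ax":0,"ay":0,"az":0,"fingers":1},{"dx":1.4,"dy":-0.3,"dz":-2.65,"ax":0,"ay":0,"az":0,"fingers":1},{"dx":1.62,"dy":-0.34,"dz":-3.09,"ax":0,"ay":0,"az":0,"fingers":1},{"dx":1.62,"dy":-0.34,"dz":-3.09,"ax":0,"ay":0,"az":0,"fingers":1}]'
python3 -c "
from h import *
rep(.064)"
```

```text
time: 12.8
tool_pos: [0.618, 0.2105, 0.1086]
orientation: [-1.814, 2.101, -0.524]
wrist_force: [3.7, -0.1, -4.0]
opening: 0.092
gripper_force: 30.0
tcp clip mm [-0.4 -2.5 71.1] F clip [ 1.4  0.4 -5.3]
d cm [ 0.33  0.06 -0.64] a deg [ 0.03 -0.02 -0.09]
```

```bash
python3 -m creep '[{"dx":0.14,"dy":-0.02,"dz":-0.26,"ax":0,"ay":0,"az":0,"fingers":1},{"dx":0.23,"dy":-0.03,"dz":-0.44,"ax":0,"ay":0,"az":0,"fingers":1},{"dx":0.3,"dy":-0.04,"dz":-0.57,"ax":0,"ay":0,"az":0,"fingers":1},{"dx":0.3,"dy":-0.04,"dz":-0.57,"ax":0,"ay":0,"az":0,"fingers":1},{"dx":0.3,"dy":-0.04,"dz":-0.57,"ax":0,"ay":0,"az":0,"fingers":1}]'
python3 -c "
from h import *
rep(.064)"
```

```text
time: 13.3
tool_pos: [0.6207, 0.2101, 0.1034]
orientation: [-1.814, 2.101, -0.525]
wrist_force: [0.6, -0.3, 1.1]
opening: 0.094
gripper_force: 30.0
tcp clip mm [-0.4 -2.5 65.3] F clip [ 1.1 -0.2  0.7]
d cm [ 0.06  0.1  -0.12] a deg [ 0.05 -0.01 -0.11]
```

```bash
python3 -m creep '[{"dx":0.05,"dy":0,"dz":-0.09,"ax":0,"ay":0,"az":0,"fingers":1},{"dx":0.09,"dy":-0.01,"dz":-0.18,"ax":0,"ay":0,"az":0,"fingers":1},{"dx":0.09,"dy":-0.01,"dz":-0.18,"ax":0,"ay":0,"az":0,"fingers":1},{"dx":0.09,"dy":-0.01,"dz":-0.18,"ax":0,"ay":0,"az":0,"fingers":1}]'
python3 - <<'E'
from h import *
rep(.064)
Rt,z,x=toolR(-8.5,28);o=np.array([.6517,.208,.046]);C=np.c_[x,np.cross(z,x),z]
p,P=wrist('c3');q=(P-o)@C*1000
hsv=cv2.cvtColor(p,cv2.COLOR_RGB2HSV).astype(int)
red=((hsv[...,0]<8)|(hsv[...,0]>170))&(hsv[...,1]>120)&(abs(q[...,0])<30)&(abs(q[...,1])<60)&(q[...,2]>15)&(q[...,2]<200)
r=q[red]
for lo in range(15,120,10):
    e=r[(r[:,2]>=lo)&(r[:,2]<lo+10)]
    if len(e)>4:print(lo,len(e),np.percentile(e[:,0],[2,50,98]).round(1),np.percentile(e[:,1],[2,50,98]).round(1))
E
```

```text
time: 13.7
tool_pos: [0.6213, 0.2101, 0.1023]
orientation: [-1.814, 2.1, -0.524]
wrist_force: [-2.2, -0.4, 8.2]
opening: 0.096
gripper_force: 30.0
tcp clip mm [-0.4 -2.4 63.9] F clip [ 1.9 -0.7  8.2]
d cm [-0.    0.09 -0.  ] a deg [ 0.03  0.01 -0.12]
15 58 [-2.9  1.6  5.1] [-31.5 -31.    1.5]
25 51 [-3.4  0.3  4. ] [-31.2 -30.9 -29.2]
35 92 [-3.2  0.3  3.8] [-30.9 -30.2 -28.3]
45 331 [-3.6  0.3  3.6] [-29.2 -23.7 -17. ]
55 240 [-3.6  0.3  4. ] [-18.5 -13.8 -11. ]
65 162 [-3.4  0.2  4.2] [-12.2 -10.8  -9.7]
75 145 [-3.5  0.7  4.5] [-11.4 -10.6  -3.7]
85 192 [-4.5 -0.2  3.9] [-11.5 -10.7  -5.5]
95 433 [-3.7  0.2  3.9] [-11.1  -9.2  -4.5]
105 17 [-3.3 -0.2  3. ] [-9.6 -5.9 -5.2]
```

```bash
python3 -m creep '[{"dx":0.05,"dy":0,"dz":-0.09,"ax":0,"ay":0,"az":0,"fingers":1},{"dx":0.07,"dy":-0.01,"dz":-0.13,"ax":0,"ay":0,"az":0,"fingers":1},{"dx":0.07,"dy":-0.01,"dz":-0.13,"ax":0,"ay":0,"az":0,"fingers":1}]'
python3 -c "
from h import *
rep(.064)"
```

```text
time: 14.05
tool_pos: [0.6214, 0.2101, 0.1022]
orientation: [-1.813, 2.1, -0.524]
wrist_force: [-11.1, -1.1, 20.6]
opening: 0.093
gripper_force: 30.0
tcp clip mm [-0.4 -2.4 63.8] F clip [ 0.2 -2.7 23.3]
d cm [-0.01  0.09  0.01] a deg [-0.    0.04 -0.14]
```

```bash
python3 -m creep '[{"dx":0.03,"dy":0,"dz":-0.06,"ax":0,"ay":0,"az":0,"fingers":1},{"dx":0.05,"dy":-0.01,"dz":-0.1,"ax":0,"ay":0,"az":0,"fingers":1},{"dx":0.05,"dy":-0.01,"dz":-0.1,"ax":0,"ay":0,"az":0,"fingers":1}]'
python3 - <<'E'
from h import *
rep(.064)
Rt,z,x=toolR(-8.5,28);C=np.c_[x,np.cross(z,x),z];s=bot.read_state()
print('torque clip',np.array(s['wrist_torque'])@C)
E
```

```text
time: 14.35
tool_pos: [0.6214, 0.2101, 0.102]
orientation: [-1.813, 2.099, -0.524]
wrist_force: [-16.5, -0.6, 29.2]
opening: 0.097
gripper_force: 30.0
tcp clip mm [-0.5 -2.4 63.7] F clip [-0.6 -3.1 33.4]
d cm [-0.01  0.09  0.02] a deg [-0.02  0.06 -0.15]
torque clip [-0.77198361  0.43072128 -0.16157594]
```

Firm stop at 63.8 mm, which is where the floor should be, and the force rose to 33 N. I'll ease off and let go.

```bash
python3 -m creep '[{"dx":-0.07,"dy":0.01,"dz":0.13,"ax":0,"ay":0,"az":0,"fingers":1},{"dx":-0.07,"dy":0.01,"dz":0.13,"ax":0,"ay":0,"az":0,"fingers":0.6},{"dx":-0.07,"dy":0.01,"dz":0.13,"ax":0,"ay":0,"az":0,"fingers":0.2},{"dx":-0.07,"dy":0.01,"dz":0.13,"ax":0,"ay":0,"az":0,"fingers":-0.2},{"dx":-0.07,"dy":0.01,"dz":0.13,"ax":0,"ay":0,"az":0,"fingers":-0.2},{"dx":-0.07,"dy":0.01,"dz":0.13,"ax":0,"ay":0,"az":0,"fingers":-0.2},{"dx":-0.07,"dy":0.01,"dz":0.13,"ax":0,"ay":0,"az":0,"fingers":-0.2},{"dx":-0.07,"dy":0.01,"dz":0.13,"ax":0,"ay":0,"az":0,"fingers":-0.2}]'
python3 -c "
from h import *
rep(.064)"
```

```text
time: 15.15
tool_pos: [0.6217, 0.21, 0.1005]
orientation: [-1.815, 2.101, -0.524]
wrist_force: [0.5, 0.4, -0.8]
opening: 0.598
gripper_force: 0.0
tcp clip mm [-0.9 -2.4 62.2] F clip [ 0.   0.5 -0.9]
d cm [-0.04  0.1   0.18] a deg [ 0.04 -0.05 -0.13]
```

Open and free. Now I'll retreat along the clip axis.

```bash
python3 -m creep '[{"dx":-0.5,"dy":0.07,"dz":0.9,"ax":0,"ay":0,"az":0,"fingers":-0.2},{"dx":-1.4,"dy":0.2,"dz":2.65,"ax":0,"ay":0,"az":0,"fingers":-0.2},{"dx":-2.8,"dy":0.4,"dz":5.3,"ax":0,"ay":0,"az":0,"fingers":-0.2},{"dx":-4.2,"dy":0.6,"dz":8,"ax":0,"ay":0,"az":0,"fingers":-0.2},{"dx":-5.6,"dy":0.8,"dz":10.6,"ax":0,"ay":0,"az":0,"fingers":-0.2},{"dx":-7,"dy":1,"dz":12.5,"ax":0,"ay":0,"az":0,"fingers":-0.2},{"dx":-7,"dy":1,"dz":12.5,"ax":0,"ay":0,"az":0,"fingers":-0.2},{"dx":-7,"dy":1,"dz":12.5,"ax":0,"ay":0,"az":0,"fingers":-0.2}]'
python3 - <<'E'
from h import *
rep(.2)
Rt,z,x=toolR(-8.5,28);o=np.array([.6517,.208,.046]);C=np.c_[x,np.cross(z,x),z]
p,P=wrist('d1');q=(P-o)@C*1000
hsv=cv2.cvtColor(p,cv2.COLOR_RGB2HSV).astype(int)
red=((hsv[...,0]<8)|(hsv[...,0]>170))&(hsv[...,1]>120)&(abs(q[...,0])<30)&(abs(q[...,1])<60)&(q[...,2]>15)&(q[...,2]<140)
r=q[red]
for lo in range(15,120,10):
    e=r[(r[:,2]>=lo)&(r[:,2]<lo+10)]
    if len(e)>4:print(lo,len(e),np.percentile(e[:,0],[2,50,98]).round(1),np.percentile(e[:,1],[2,50,98]).round(1))
print('top',np.percentile(r[:,2],[97,99]))
a=cv2.resize(p[100:300,160:360],None,fx=2,fy=2)
s,_=bot.capture('side');b=cv2.resize(s[90:190,190:290],None,fx=4,fy=4,interpolation=cv2.INTER_CUBIC)
cv2.imwrite('pics/d1.png',np.hstack([a,b])[...,::-1])
E
```

```text
time: 15.95
tool_pos: [0.5516, 0.2206, 0.2269]
orientation: [-1.813, 2.099, -0.522]
wrist_force: [0.5, -0.4, 0.1]
opening: 0.598
gripper_force: 0.0
tcp clip mm [ -4.1  -2.3 207.1] F clip [ 0.6 -0.4 -0.1]
d cm [ 0.65 -0.01 -0.46] a deg [-0.11  0.05 -0.16]
15 14 [-3.1  0.3  4.7] [-31.9 -31.5  17.3]
25 8 [-2.9  0.7  3.5] [-31.2 -31.1 -30.6]
35 20 [-3.1  0.   3.1] [-31.2 -30.7 -29.2]
45 123 [-3.1  0.1  4.1] [-29.  -22.4  27.1]
55 59 [-3.2 -0.1  3.9] [-19.2 -14.1 -11.9]
65 29 [-3.2 -0.2  3.7] [-12.2 -10.9 -10.1]
75 16 [-2.9  0.1  3.3] [-10.9 -10.7 -10.4]
85 22 [-3.2  0.4  3.6] [-11.2 -10.8  -9.9]
95 149 [-3.3  0.2  3.7] [-10.8  -4.8   6.1]
105 34 [-3.3 -0.7  2.8] [-7.2 -0.9  3.3]
top [105.42880147 105.70798304]
```

View pics/d1.png

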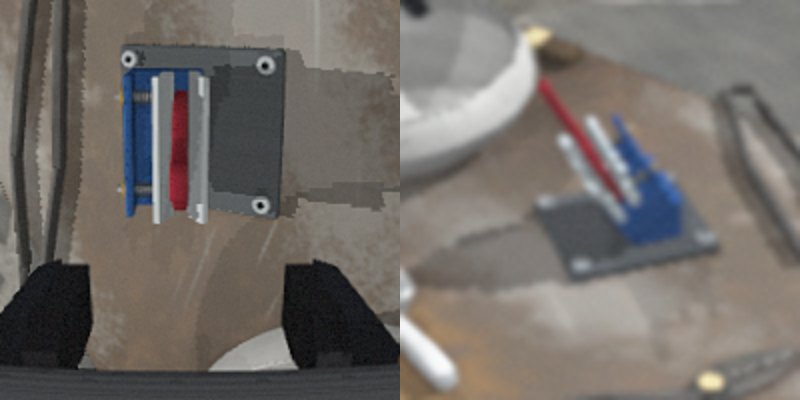

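The picture shows the scraper standing alone in the clip, centred at (180,150) and parallel to the jaws. The handle end is 105.7 mm from the floor against 106 mm expected, so it is fully home.

```bash
python3 -c "
from rig import bot
print(bot.job_done())"
```

```text
the job is handed in; nothing more can be done
None
```

The red scraper is fully home, centred and square in the clip, held by the clip alone; the gripper is clear, nothing else was touched, and the job was handed in at about 16 s.

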